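# Tip the incubator cover and catch it on a finger

### The job

Close the standing-open cover of the bench incubator: nudge it over from behind with a finger, catch it from underneath on a finger as it sinks, and lower it on the finger, slowly and without a clap, until it is fully shut, then move clear. Never pinch the cover between the fingers, and leave the cups, bottle, counter and marker around it where they stand.

Things in the scene. Friction and masses are not known exactly. Their poses are not given: they have to be found in the camera images.
- incubator: White open-topped box fixed to the bench, 150 x 140 x 85 mm (x, y, z of its own frame), with four dropper bottles standing in a heating block inside, all below the rim. Origin: centre of its underside; its own -x is the front (grey panel with display and buttons), the cover's hinge runs along its own y at the rear (+x) rim.
- cover_hinge (a point): Point on the hinge line, at mid width: 70 mm behind the box centre (own +x), 92 mm above the bench. Its axes are the incubator's. The cover (0.3 kg) is a flat white frame 10 mm thick with a clear window, 136 mm wide, its foremost 22 mm a blue lip of full width.
- cover_lip (a point): Middle of the cover's free front edge, half-way through its 10 mm thickness, 170 mm from the hinge line (own -x of the cover). Shut, it lies at 92 mm height, 100 mm ahead of the box centre, so the lip overhangs the front wall by 25 mm and a finger fits below it in front of the wall.
- cover (a joint): Cover angle in rad: 0 shut (level), 1.57 upright; starts upright or leaning slightly back (stop at 1.85). Hinge friction holds it from about 1.38 to 1.75; tipped below about 1.35 it sinks by itself, slowly, then faster (damped; 4 to 5 s from 1.2 to shut, 0.3 to 0.5 rad/s near shut), and claps if nothing carries it. Carrying it at the lip takes 1 to 1.5 N upward.
- cup_a: Loose sample cup with red lid, 47 mm wide, 66 mm high; origin under its centre. Bystander.
- cup_b: Another loose sample cup with red lid, 47 mm wide, 66 mm high; origin under its centre. Bystander.
- dropper: Loose dropper bottle with magenta cap, 26 mm wide, 68 mm high; origin under its centre. Bystander.
- tally: Loose chrome tally counter, 51 x 56 x 23 mm; origin under its centre. Bystander.
- marker: Loose black marker lying flat, 18 x 138 x 20 mm along its own y; origin under its centre. Bystander.
Mind the look-alikes: they are no part of the job. There is more than one size of the incubator; the job needs the smaller.

How it is judged:
On the way, in this order (a step that is already met when the one before it is completed fails the run):
1. the cover is pushed forward by a finger on its rear (outer) face (below 1.5 rad) (value of joint cover below 1.5 rad and contact force between the fingers and cover_c1 above 0.1 N), for 0.04 s.
2. the sinking cover has been caught: a finger bears on its under side while it stands between 0.2 and 1.15 rad (value of joint cover between 0.2 and 1.15 rad and contact force between the fingers and cover_c0 above 0.2 N), for 0.2 s.
3. the cover is still carried on the finger when almost shut (0.01 to 0.15 rad) (value of joint cover between 0.01 and 0.15 rad and contact force between the fingers and cover_c0 above 0.2 N), for 0.1 s.
At the end, for the whole second after the job is handed in: The cover is fully shut (angle under 0.02 rad), having been tipped, caught from below and carried down; the bystanders are within 15 mm of where they stood (value of joint cover below 0.02 rad and distance of each of cup_a, cup_b, dropper, tally, marker from where it was at the start of the episode below 0.015 m); the robot touches nothing.
It fails at once if the cover drops faster than 0.28 rad/s (about 48 mm/s at the lip) in the last part of its way (0.05 to 0.17 rad) (value of joint cover between 0.05 and 0.17 rad and velocity of joint cover below -0.28 rad/s).
It fails at once if the cover is pinched: both of its faces are pressed by the fingers at once (over 2 N each) (contact force between the fingers and cover_c0 above 2 N and contact force between the fingers and cover_c1 above 2 N).
It fails at once if the cover is handled with more than 25 N (contact force between the fingers and cover_c0 above 25 N or contact force between the fingers and cover_c1 above 25 N).
It fails at once if a bystander is moved by 15 mm or lifted (distance of any of cup_a, cup_b, dropper, tally, marker from where it was at the start of the episode above 0.015 m).
It also fails if it takes over 61 s, if anything falls off the work surface, if the arm or the gripper's body presses on something with over 40 N, if the wrist force passes 120 N, or if a joint passes its speed limit or range.

### The arm

A 6-joint arm with a two-finger parallel gripper is mounted at the origin on a cart in front of the work surface, level with it; the furniture and walls round the work are solid. World frame = base frame: x ahead of the robot, y to its left, z up, the work surface at z = 0. Lengths are in m, angles in rad, forces in N, time in s.
With the tool pointing down it reaches from about 0.25 to 0.85 m from the base axis. Payload 12.5 kg.
Tool frame: the origin (TCP) lies between the finger pads; the fingertips stand 25 mm ahead of it and the grasp point (between the pads) lies 6 mm ahead of it; z points along the fingers, y is the line along which they close (so a half turn about z gives the same grasp; the last joint's range is limited). The gripper opens to 93 mm and grips with 3 to 60 N. Pads are 15 mm wide; open, the fingers measure 128 mm over their backs; the gripper's body (75 mm by 188 mm) begins 65 mm behind the grasp point.
Start: joints at [-1.222, 0.351, 1.652, -0, 1.139, -0.085], TCP at [0.231, -0.499, 0.244] pointing down, gripper open.
Joint ranges: [-2.75, 2.75], [-0.79, 2.1], [0.01, 2.65], [-1.57, 4.71], [0.07, 3.14], [-2.87, 2.87]. Speed limits (rad/s): [2.22, 2.22, 2.79, 3.14, 3.14, 3.14].

### API

Orientations are given as a unit quaternion [w, x, y, z].
In Python, from cell import env gives the robot as it stands.
- The arm moves only by the shell command python3 -m inch 'ROWS' [FORCE]. ROWS is JSON, a list of rows, each a list of 3 entries, a list of its own where there are three numbers: the shift along the world's x, y, z in mm, then the turn, a rotation vector about the world's x, y, z in rad, then the finger opening in mm, from 0 to 93. In form: [[[tx, ty, tz], [wx, wy, wz], grip], ...]. A call has 1 to 20 rows; each row is the pose to reach, as a shift and turn from the pose commanded when the call began; what a row does not reach only later rows make up. A row lasts 1/8 s, in which the tool goes at most 62.5 mm and 10.7 degrees, less where a joint would pass 70% of its speed; a pose out of reach is approached as far as the arm can. A call with a gripper value outside its range is refused whole. The fingers move at their own pace and stop on an object; FORCE is the grip in N (left out, the last holds). Time passes only in rows, so rows that repeat a pose let the fingers close. It gives the time, the measured TCP pose, the force, the opening and the grip force at its end, in the units of the state.
- env.state(): the state, without advancing time (a new reading comes with each control period).
- env.camera(name): name is "side" or "top" or "wrist"; returns the picture (400x640x3 uint8, red, green, blue); there is no depth.
- env.camera_model(name): a dict with "vfov" (degrees; the focal length in pixels is half the picture's height over the tangent of half this angle, whatever the lens; pixels are square), "cx", "cy" (the principal point, pixels), "world_to_cam" (4x4, takes a point from world to camera coordinates). Camera axes: x right, y down, z forward; pixel columns grow to the right and rows downward; lengths in m; the calibration is good to about 2 mm. A picture is of the moment at which its call begins: read the wrist's pose just before it. camera_model takes no time and is no camera call; for the wrist camera it gives the pose at the moment of the call.
- env.close_job(): hands the job in; it is judged then, once.
The state is a dict: "time": time; "joint_pos": joint angles; "qd": joint speeds; "tau": joint torques, N m; "eef_pos": TCP position; "orientation": TCP orientation; "ft_force": force on the tool from outside, world axes, zero at the start; "moment": the same for the moment, N m; "grip_width": finger opening in m; "gripper_force": force on a finger pad.
Only numpy, scipy, OpenCV 4.12 (cv2) and the standard library are available. Lean on these libraries where they do the work, as an engineer would, in place of code of your own. Each camera call takes 0.05 s, during which the arm holds its last target. There are 200 camera calls.

## Working session

There is one attempt and no reset: what is moved stays moved. The work goes in short steps, Python scripts to look and compute and a shell command to move; the robot and the scene stay as the last step left them, time stands still between calls to the robot, and variables do not carry over. Pictures are saved under pics/ and viewed, at most 12 in all, crops included, and the job is handed in when it is done.

```bash
ls; mkdir -p pics
python3 - <<'E'
from cell import env
import cv2,numpy as np
for n in("top","side"):
    cv2.imwrite(f"pics/{n}0.png",env.camera(n)[:,:,::-1])
    m=env.camera_model(n);print(n,m["vfov"],m["cx"],m["cy"],np.round(m["world_to_cam"],4).tolist())
s=env.state();print(s)
E
```

```text
pics
top 46.17212694667527 313.24701608380775 201.2178033546972 [[0.0254, -0.9995, 0.0175, -0.0784], [-0.9868, -0.0279, -0.1596, 0.6203], [0.16, -0.0132, -0.987, 1.2928], [0.0, 0.0, 0.0, 1.0]]
side 43.96286247809111 314.84940825369597 198.33927705497254 [[0.9255, 0.3787, -0.0025, -0.5311], [0.2111, -0.5213, -0.8269, -0.0911], [-0.3144, 0.7648, -0.5624, 1.8967], [0.0, 0.0, 0.0, 1.0]]
{'time': 0.1, 'joint_pos': array([-1.22159155e+00,  3.51205468e-01,  1.65235020e+00,  5.58579109e-06,
        1.13910292e+00, -8.46001351e-02]), 'qd': array([-7.94583673e-06, -5.99163906e-04, -1.54135613e-03, -1.04865950e-03,
       -6.77340849e-04, -2.18117262e-03]), 'tau': array([ 7.65823497e-04, -4.98019695e+01, -2.85703719e+01,  7.00050965e-02,
        2.39090138e-02, -5.19028004e-05]), 'eef_pos': array([ 0.23110706, -0.49877829,  0.24314635]), 'orientation': array([-5.28641585e-04,  9.76568855e-01,  2.15204525e-01, -6.77930582e-05]), 'ft_force': array([ 0.16334124, -0.21770295,  0.55432221]), 'moment': array([-0.02037352,  0.02887697, -0.0126234 ]), 'gripper_force': 0.0, 'grip_width': 0.09295895021107219}
```

View pics/top0.png

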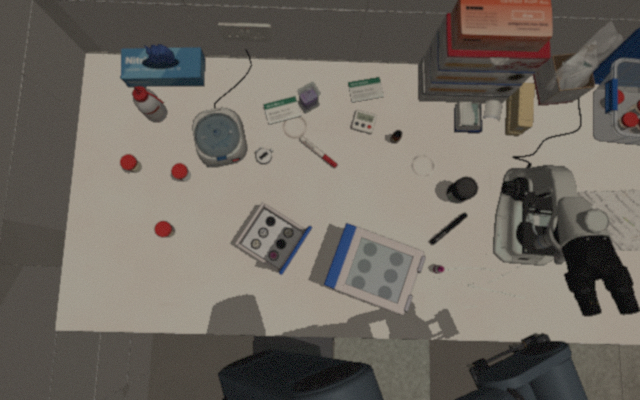

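View pics/side0.png

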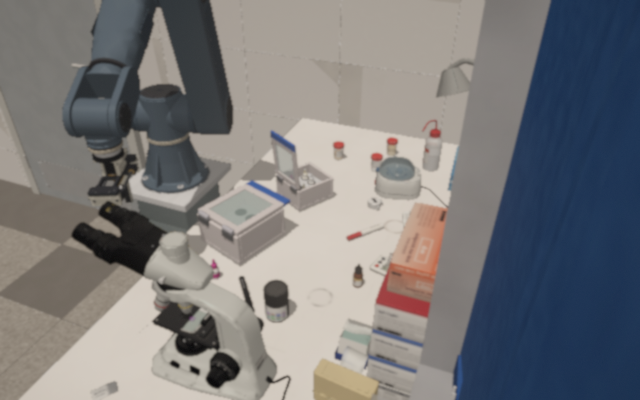

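Candidates for the incubator: the small box with upright blue-lipped cover at top (270,237) / side (303,180), and the large box with its cover shut at top (375,268) / side (243,220). The job needs the small one, and I'll check it close up.

```bash
cat > h.py <<'E'
import numpy as np,cv2
from cell import env
def ray(n,u,v):
    m=env.camera_model(n);f=200/np.tan(np.radians(m["vfov"]/2));T=np.array(m["world_to_cam"])
    d=T[:3,:3].T@np.array([(u-m["cx"])/f,(v-m["cy"])/f,1]);return -T[:3,:3].T@T[:3,3],d
def onz(n,u,v,z):
    c,d=ray(n,u,v);return c+d*(z-c[2])/d[2]
def proj(n,p):
    m=env.camera_model(n);f=200/np.tan(np.radians(m["vfov"]/2));T=np.array(m["world_to_cam"])
    q=T[:3,:3]@np.array(p)+T[:3,3];return np.array([f*q[0]/q[2]+m["cx"],f*q[1]/q[2]+m["cy"]])
E
python3 - <<'E'
import cv2,numpy as np
t=cv2.imread("pics/top0.png")[190:290,215:345];s=cv2.imread("pics/side0.png")[120:220,255:385]
cv2.imwrite("pics/crop.png",np.vstack([cv2.resize(a,(390,300),interpolation=cv2.INTER_CUBIC) if 0 else cv2.resize(a,(390,300)) for a in(t,s)]))
from h import *
for n,im in(("top",cv2.imread("pics/top0.png")),("side",cv2.imread("pics/side0.png"))):
    h=cv2.cvtColor(im,cv2.COLOR_BGR2HSV)
    k=cv2.inRange(h,(105,120,60),(125,255,255))
    c,l,st,ce=cv2.connectedComponentsWithStats(k)
    for i in range(1,c):
        if st[i,4]>60:
            r=cv2.minAreaRect(np.argwhere(l==i)[:,::-1].astype(np.float32));print(n,st[i],cv2.boxPoints(r).round(1).tolist())
for n in("top","side"):print(ray(n,320,200)[0])
E
```

```text
top [146  45  24  11 131] [[145.89999389648438, 46.5], [168.3000030517578, 44.0], [169.39999389648438, 53.599998474121094], [147.0, 56.099998474121094]]
top [612  79   6  31 158] [[612.0, 79.0], [617.0, 79.0], [617.0, 109.0], [612.0, 109.0]]
top [606  84   3  26  72] [[606.0, 84.0], [608.0, 84.0], [608.0, 109.0], [606.0, 109.0]]
top [325 224  30  64 638] [[323.8999938964844, 284.1000061035156], [345.8999938964844, 223.39999389648438], [355.29998779296875, 226.8000030517578], [333.29998779296875, 287.5]]
top [280 227  31  47 149] [[278.70001220703125, 271.5], [308.1000061035156, 225.8000030517578], [310.70001220703125, 227.39999389648438], [281.29998779296875, 273.20001220703125]]
side [  455     0   185   400 55118] [[455.0, 0.0], [639.0, 0.0], [639.0, 399.0], [455.0, 399.0]]
side [250 182  38  21 125] [[249.60000610351562, 183.6999969482422], [251.10000610351562, 180.89999389648438], [287.6000061035156, 199.8000030517578], [286.20001220703125, 202.60000610351562]]
[ 0.40723947 -0.04391388  1.37645393]
[ 1.10712302 -1.29692702  0.99001545]
```

View pics/crop.png

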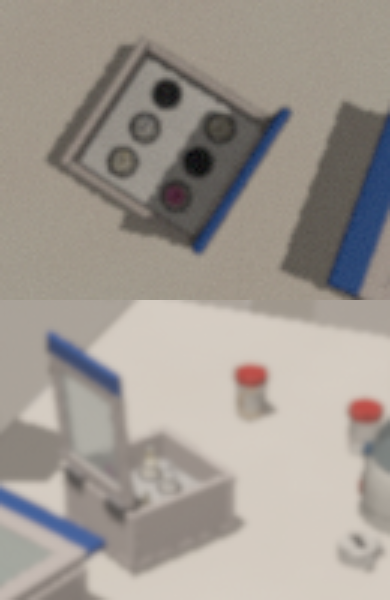

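Run:
```python
from h import *
def tri(a,b):
    (c1,d1),(c2,d2)=ray("top",*a),ray("side",*b)
    A=np.array([d1,-d2]).T;s=np.linalg.lstsq(A,c2-c1,rcond=None)[0]
    p,q=c1+s[0]*d1,c2+s[1]*d2;return (p+q)/2,np.linalg.norm(p-q)
for a,b in(((309.5,226.5),(295,147)),((280,272),(271.5,132)),((309.5,226.5),(271.5,132)),((280,272),(295,147))):
    print(tri(a,b))
F=[onz("top",*p,.085) for p in((263.3,203.3),(232.3,243.3))]
L=[onz("top",*p,.262) for p in((309,227),(280,272))]
f=F[1]-F[0];l=L[1]-L[0];print(F,L)
for v in(f,l):print(np.linalg.norm(v),np.degrees(np.arctan2(v[1],v[0])))
# everything else: height unknown, ground points
for nm,p,z in(("redA",(129,162),.066),("redB",(180,172),.066),("redC",(163,229),.066),("magenta",(439,268),.068),("marker1",(431,242),.01),("marker2",(466,215),.01),("big lip1",(346,224),.11),("big lip2",(325,285),.11),("bigR",(422,260),.11),("bigRb",(405,310),.11),("tally?",(264,156),.02)):print(nm,onz("top",*p,z)[:2].round(3))
```

```text
(array([ 0.52807038, -0.05137766,  0.25116964]), np.float64(0.0007075025700061218))
(array([0.41600729, 0.01449506, 0.25183402]), np.float64(0.0037079995140057503))
(array([ 0.49349956, -0.06738558,  0.30940985]), np.float64(0.06451232358728613))
(array([0.44991094, 0.03407275, 0.1903923 ]), np.float64(0.07050812016898553))
[array([0.60681795, 0.07751542, 0.085     ]), array([0.49355306, 0.1575833 , 0.085     ])] [array([ 0.52536562, -0.05030804,  0.262     ]), array([0.41753742, 0.0148554 , 0.262     ])]
0.1387076058130094 144.74319845371454
0.12598886786262425 148.85431590425958
redA [0.718 0.466]
redB [0.693 0.32 ]
redC [0.529 0.355]
magenta [ 0.442 -0.415]
marker1 [ 0.518 -0.409]
marker2 [ 0.6   -0.514]
big lip1 [ 0.552 -0.151]
big lip2 [ 0.388 -0.098]
bigR [ 0.461 -0.358]
bigRb [ 0.328 -0.311]
tally? [0.759 0.088]
```

The crop shows the small box with four bottles and its cover upright. The blue lip's ends are at top (309,226) and (280,272), and the hinges are at side (280-295,280-290). The big box is the look-alike. I'll move to a standoff at the far rear corner with the tool tilted inwards, then look from close by.

```bash
python3 - <<'E'
from h import *
from scipy.spatial.transform import Rotation as R
a=np.radians(57.5);f=np.array([np.cos(a),np.sin(a),0])
print((R.from_rotvec(f*np.radians(50))*R.from_rotvec([0,0,np.radians(122.7)])).as_rotvec())
A,B,C=[onz("side",*p,0)for p in((300,211),(335,194),(300,211))];v=B-A;print(A,np.linalg.norm(v),np.degrees(np.arctan2(v[1],v[0])))
E
python3 -m inch '[[[0,0,80],[0,0,0.2],0],[[60,70,100],[0,0,0.4],0],[[120,140,100],[0,0,0.6],0],[[180,210,100],[0,0,0.8],0],[[240,280,100],[0,0,1.0],0],[[300,340,100],[0,0,1.2],0],[[315,366,100],[0,0,1.4],0],[[315,366,100],[0,0,1.55],0],[[315,366,100],[0,0,1.7],0],[[315,366,100],[0,0,1.85],0],[[315,366,100],[0,0,2.0],0],[[315,366,100],[0,0,2.14],0],[[315,366,100],[0,0,2.14],0]]' 10
python3 -c "
from h import *
print(env.state()['joint_pos'])
cv2.imwrite('pics/w1.png',env.camera('wrist')[:,:,::-1])"
```

```text
[ 1.0499056  -0.07065496  1.98033265]
[ 0.53571845 -0.04107874  0.        ] 0.16162549832030457 62.49597444150201
time: 1.72
eef_pos: [0.5461, -0.133, 0.3433]
orientation: [-0.0, 0.281, 0.96, 0.0]
ft_force: [0.1, 0.0, 0.2]
grip_width: 0.0003
gripper_force: 0.0
[-3.21655177e-01  2.91631124e-01  1.48548569e+00  3.07581646e-05
  1.36509937e+00 -1.32373869e+00]
```

View pics/w1.png

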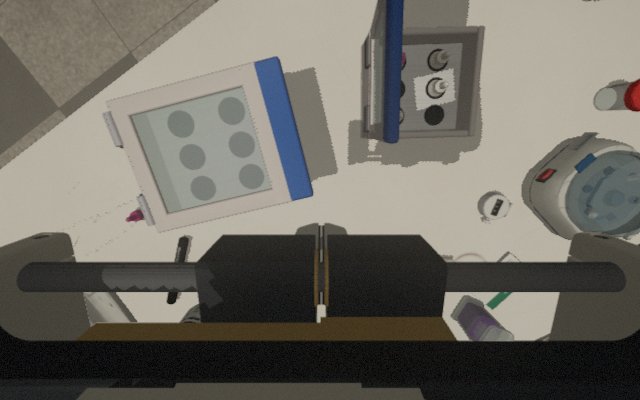

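The wrist view shows the box rim's front corners at about (484,27) and (477,137), the rear-right corner at about (362,136), and the blue lip's top end at about (384..398,141).

Run:
```python
from h import *
P={k:onz("wrist",*p,z) for k,p,z in(("FL",(484,27),.085),("FR",(476,137),.085),("RR",(361,136),.085),("lipA",(384,141),.262),("lipB",(398,141),.262))}
for k in P:print(k,P[k].round(4))
for a,b in(("FL","FR"),("RR","FR")):
    v=P[b]-P[a];print(a,b,np.linalg.norm(v),np.degrees(np.arctan2(v[1],v[0])))
im=cv2.imread("pics/w1.png");c=cv2.resize(im[0:160,340:500],(640,640),interpolation=cv2.INTER_CUBIC);
c=np.ascontiguousarray(c[:600]);cv2.imwrite("pics/w1c.png",c)
```

```text
FL [0.4954 0.1492 0.085 ]
FR [0.6163 0.0811 0.085 ]
RR [ 0.5277 -0.0545  0.085 ]
lipA [ 0.5248 -0.0606  0.262 ]
lipB [ 0.5308 -0.0513  0.262 ]
FL FR 0.1387878864738495 -29.40153347542792
RR FR 0.16196864454804258 56.82168310621877
```

View pics/w1c.png

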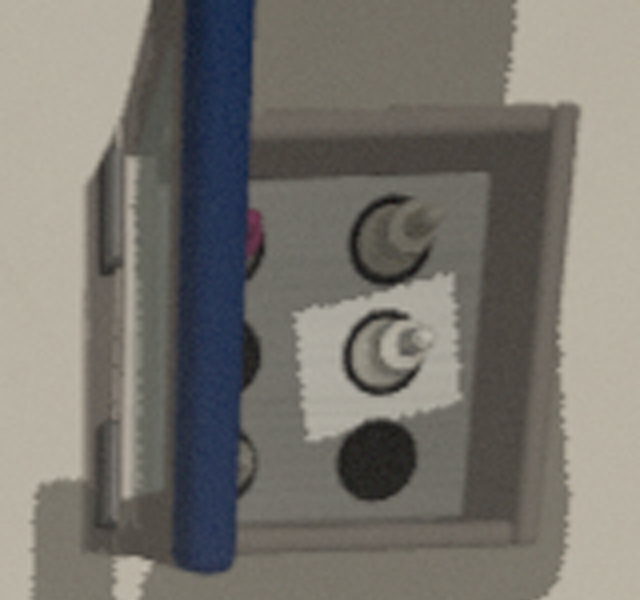

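Run:
```python
from h import *
from scipy.spatial.transform import Rotation as R
FL=onz("wrist",485,25.8,.085);FR=onz("wrist",473.8,136.2,.085);RR=onz("wrist",361.2,137.5,0.0)
ang=lambda v:(np.linalg.norm(v),np.degrees(np.arctan2(v[1],v[0])))
print(FL,FR,RR,ang((FR-FL)[:2]),ang((FR-RR)[:2]))
# rim outer side line two points z=.085
print(ang((FR-onz("wrist",365+345-340,137,.085))[:2]))
# fit pose (x,y,yaw) to all corners, both cams
from scipy.optimize import least_squares
loc=np.array([[-.075,.07],[-.075,-.07],[.075,-.07]])
obs=[]
for c,p,z in(((-.075,-.07),(485,25.8),.085),((-.075,.07),(473.8,136.2),.085),((.075,.07),(361.2,137.5),0)):obs.append(("wrist",c,p,z))
for c,p,z in(((-.075,.07),(263.3,203.3),.085),((-.075,-.07),(232.3,243.3),.085)):obs.append(("top",c,p,z))
for c,p,z in(((.075,.07),(300,211),0),((-.075,.07),(335,194),0)):obs.append(("side",c,p,z))
def res(q):
    o=[];c,s=np.cos(q[2]),np.sin(q[2])
    for n,l,p,z in obs:
        g=onz(n,*p,z)[:2];o+=list((g-[q[0]+c*l[0]-s*l[1],q[1]+s*l[0]+c*l[1]])*(1000 if n=="wrist" else 500))
    return o
q=least_squares(res,[.51,.06,np.radians(238)],loss="soft_l1").x;print(q[:2],np.degrees(q[2]));print(np.round(res(q),1))
a=q[2]+np.pi;f=np.array([np.cos(a),np.sin(a),0]);out=np.array([np.sin(a),-np.cos(a),0])
hp=q[:2]-.07*f[:2];print("f",f,"out",out,"hinge",hp,"edge end",hp+.068*out[:2])
for n,p in(("wrist",(384,141)),("wrist",(398,141)),):
    g=onz(n,*p,.262)[:2]-hp;print("lip local fwd,out",g@f[:2],g@out[:2])
for p in((309,226),(280,272)):
    g=onz("top",*p,.262)[:2]-hp;print("top lip fwd,out",g@f[:2],g@out[:2])
```

```text
[0.4948449  0.15087542 0.085     ] [0.61365373 0.07893651 0.085     ] [ 0.53770234 -0.04618646  0.        ] (np.float64(0.13889112717097674), np.float64(-31.19496403174316)) (np.float64(0.14637066357897074), np.float64(58.741666207865194))
(np.float64(0.14600832290484145), np.float64(57.738874365288595))
[0.51521212 0.05282675] 238.8918691546835
[ 0.8 -2.3 -0.2 -1.9  1.3  1.4 -3.5 -1.7 -0.2  2.2 -0.3  3.2 -1.8 10.7]
f [0.51665484 0.85619377 0.        ] out [ 0.85619377 -0.51665484  0.        ] hinge [ 0.47904628 -0.00710682] edge end [ 0.53726746 -0.04223935]
lip local fwd,out -0.02211332271983325 0.06679880120836997
lip local fwd,out -0.011074404965122665 0.0671041367553444
top lip fwd,out -0.011765239844668839 0.06399529518028611
top lip fwd,out -0.01297493515554531 -0.06401039346743297
```

```bash
python3 -m inch '[[[0,0,0],[0.09,0.15,0.005],0],[[0,0,0],[0.18,0.3,0.01],0],[[0,0,0],[0.27,0.45,0.016],0],[[0,0,0],[0.36,0.6,0.02],0],[[0,0,0],[0.455,0.745,0.026],0],[[0,0,0],[0.455,0.745,0.026],0],[[0,0,0],[0.455,0.745,0.026],0]]'
cat >> h.py <<'E'
H=np.array([.479,-.007,0]);f=np.array([.517,.856,0]);out=np.array([.856,-.517,0]);Z=np.array([0,0,1.])
L=np.array([f,out,Z])
from scipy.spatial.transform import Rotation as R
def loc():
    s=env.state();p=L@(s["eef_pos"]-H)*1000;q=s["orientation"];M=R.from_quat([*q[1:],q[0]]).as_matrix()
    print("local",p.round(1),"z",(L@M[:,2]).round(3),"y",(L@M[:,1]).round(3),"j",s["joint_pos"].round(2),"F",(L@s["ft_force"]).round(2),"t",s["time"])
    return p
def row(*l):return (L.T@np.array(l)).round().tolist()
E
python3 - <<'E'
from h import *
p=loc();T=np.array(env.camera_model("wrist")["world_to_cam"]);c=-T[:3,:3].T@T[:3,3];print("cam rel",L@(c-env.state()["eef_pos"]))
print("shift to behind", row(*(np.array([-60,67,220])-p)),row(*(np.array([-60,120,220])-p)))
for n in ((75,0,0),(0,58,0),(136,0,-47)):print(n,row(*n))
E
```

```text
time: 2.65
eef_pos: [0.5463, -0.133, 0.344]
orientation: [-0.406, 0.243, 0.874, 0.11]
ft_force: [0.8, -0.2, 0.4]
grip_width: 0.0008
gripper_force: 0.0
local [-73.1 122.7 344. ] z [-0.007 -0.763 -0.646] y [ 1.    -0.004 -0.005] j [-0.38  0.73  1.02  0.16  2.25 -1.36] F [0.19 0.79 0.41] t 2.65
cam rel [0.00067686 0.06595418 0.14221415]
shift to behind [-41.0, 40.0, -124.0] [4.0, 13.0, -124.0]
(75, 0, 0) [39.0, 64.0, 0.0]
(0, 58, 0) [50.0, -30.0, 0.0]
(136, 0, -47) [70.0, 116.0, -47.0]
```

```bash
python3 -m inch '[[[2,7,-40],[0,0,0],0],[[4,13,-80],[0,0,0],0],[[4,13,-124],[0,0,0],0],[[4,13,-124],[0,0,0],0],[[-18,27,-124],[0,0,0],0],[[-41,40,-124],[0,0,0],0],[[-41,40,-124],[0,0,0],0]]'
python3 - <<'E'
from h import *
loc();cv2.imwrite('pics/s2.png',np.vstack([cv2.resize(env.camera(n)[:,:,::-1][a:a+120,b:b+200],(500,300)) for n,a,b in(("side",80,200),("top",160,220))]))
E
```

```text
time: 3.52
eef_pos: [0.5052, -0.0928, 0.2227]
orientation: [-0.406, 0.242, 0.874, 0.11]
ft_force: [0.4, -0.5, 0.9]
grip_width: 0.0005
gripper_force: 0.0
local [-59.9  66.8 222.7] z [-0.007 -0.763 -0.646] y [ 1.    -0.006 -0.004] j [-0.34  0.73  1.31  0.16  1.95 -1.38] F [-0.27  0.62  0.86] t 3.525
```

View pics/s2.png

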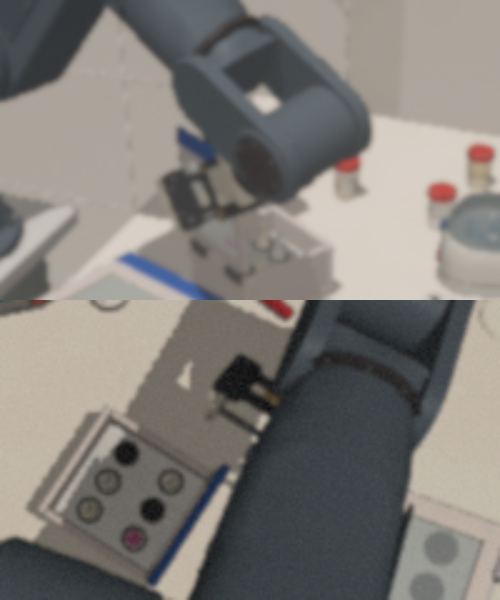

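The side and top views show the finger just behind the cover's far rear edge, with the forearm clear above it. Now the nudge.

```bash
python3 -m inch '[[[5,9,0],[0,0,0],0],[[9,15,0],[0,0,0],0],[[12,19,0],[0,0,0],0],[[14,24,0],[0,0,0],0],[[17,28,0],[0,0,0],0],[[19,32,0],[0,0,0],0],[[22,36,0],[0,0,0],0],[[25,41,0],[0,0,0],0]]'
python3 - <<'E'
from h import *
loc();cv2.imwrite('pics/s3.png',np.vstack([cv2.resize(env.camera(n)[:,:,::-1][a:a+120,b:b+200],(500,300)) for n,a,b in(("side",80,200),("top",160,220))]))
E
```

```text
time: 4.62
eef_pos: [0.5303, -0.0518, 0.2196]
orientation: [-0.408, 0.242, 0.873, 0.11]
ft_force: [-0.7, -1.8, -1.0]
grip_width: 0.0003
gripper_force: 0.9
local [-11.8  67.1 219.6] z [-0.007 -0.766 -0.642] y [ 1.    -0.005 -0.005] j [-0.28  0.76  1.27  0.21  1.96 -1.32] F [-1.9   0.35 -1.  ] t 4.625
```

View pics/s3.png

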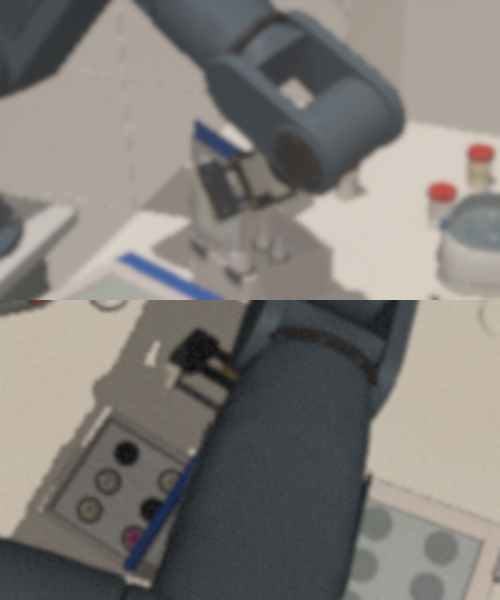

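The cover is being pushed with about 1.9 N and stands near 1.48 rad. Pushing on.

```bash
python3 -m inch '[[[3,5,0],[0,0,0],0],[[6,10,0],[0,0,0],0],[[9,15,0],[0,0,0],0],[[12,19,0],[0,0,0],0],[[14,24,0],[0,0,0],0],[[16,27,0],[0,0,0],0]]'
cat > lip.py <<'E'
from h import *
import sys
def lip(n="top"):
    im=env.camera(n);cv2.imwrite(f"pics/{sys.argv[1]}.png",im[:,:,::-1])
    k=cv2.inRange(cv2.cvtColor(im,cv2.COLOR_RGB2HSV),(105,120,50),(125,255,255));k[:,:215]=0;k[:,322:]=0;k[:150]=0;k[300:]=0
    ys,xs=np.nonzero(k)
    if len(xs)<10:print("few");return
    P=np.array([xs,ys]).T;
    # mean lip pixel -> intersect ray with the vertical strip: fit theta by lip-centre (r=.159, any out)
    best=[]
    for th in np.arange(0,1.9,.01):
        g=[]
        for o in np.linspace(-.06,.06,9):
            w=H+f*(.159*np.cos(th))+out*o+Z*(.092+.159*np.sin(th));g.append(proj(n,w))
        g=np.array(g);d=np.polyfit(g[:,1],g[:,0],1);best.append((np.abs(np.median(P[:,0]-np.polyval(d,P[:,1]))),th))
    print("theta",min(best),len(P))
loc();lip()
E
python3 lip.py t4
```

```text
time: 5.48
eef_pos: [0.5464, -0.0246, 0.2197]
orientation: [-0.408, 0.242, 0.873, 0.111]
ft_force: [0.8, -1.3, 0.1]
grip_width: 0.0005
gripper_force: 0.3
local [ 19.8  66.8 219.7] z [-0.007 -0.766 -0.643] y [ 1.    -0.006 -0.004] j [-0.24  0.78  1.23  0.25  1.97 -1.27] F [-0.74  1.37  0.1 ] t 5.475
theta (np.float64(0.12992803636814187), np.float64(1.23)) 303
```

```bash
python3 -m inch '[[[25,-15,0],[0,0,0],0],[[50,-30,0],[0,0,0],0],[[67,-2,-12],[0,0,0],0],[[84,26,-24],[0,0,0],0],[[101,54,-36],[0,0,0],0],[[117,82,-46],[0,0,0],0]]'
python3 lip.py t5
```

```text
time: 6.28
eef_pos: [0.6637, 0.058, 0.1732]
orientation: [-0.408, 0.242, 0.873, 0.111]
ft_force: [-0.3, -0.3, -0.0]
grip_width: 0.0001
gripper_force: 0.0
local [151.1 124.5 173.2] z [-0.007 -0.766 -0.642] y [ 1.    -0.005 -0.004] j [-0.1   1.05  0.81  0.37  2.07 -1.09] F [-0.45 -0.13 -0.02] t 6.275
few
```

```bash
python3 -m inch '[[[-21,13,0],[0,0,0],0],[[-42,26,0],[0,0,0],0],[[-42,26,0],[0,0,0],0]]'
python3 - <<'E'
from h import *
loc();cv2.imwrite('pics/s6.png',np.vstack([cv2.resize(env.camera(n)[:,:,::-1][a:a+120,b:b+200],(500,300)) for n,a,b in(("side",80,220),("top",150,200))]))
E
```

```text
time: 6.7
eef_pos: [0.6206, 0.0837, 0.1742]
orientation: [-0.408, 0.241, 0.873, 0.11]
ft_force: [0.4, -0.3, -0.0]
grip_width: 0.0007
gripper_force: 0.0
local [150.8  74.3 174.2] z [-0.008 -0.766 -0.642] y [ 1.    -0.006 -0.004] j [-0.08  0.95  1.01  0.38  1.97 -1.11] F [-0.1   0.48 -0.04] t 6.7
```

View pics/s6.png

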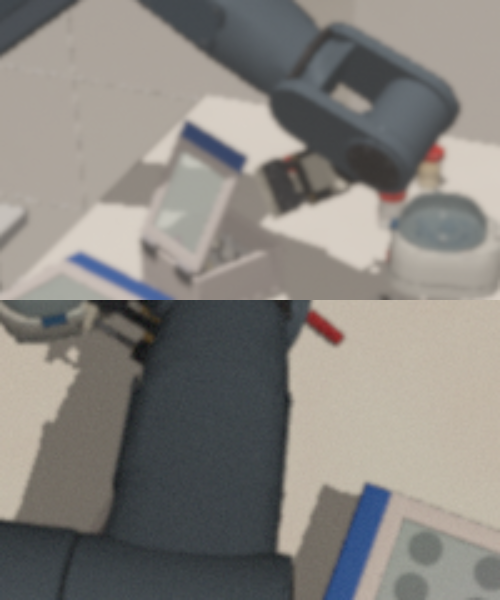

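The side view shows the cover sinking freely at about 1.0 rad (lip at crop (185-243,125-165)). The finger is already ahead of it and below. I'll wait for it to land.

```bash
sed -i 's/k\[:,:215\]=0;k\[:,322:\]=0;k\[:150\]=0;k\[300:\]=0/k[:,:260]=0;k[:,345:]=0;k[:90]=0;k[182:]=0/; s/n="top"/n="side"/; s/np.polyfit(g\[:,1\],g\[:,0\],1)/np.polyfit(g[:,0],g[:,1],1)/; s/P\[:,0\]-np.polyval(d,P\[:,1\])/P[:,1]-np.polyval(d,P[:,0])/' lip.py
python3 lip.py t7
python3 -m inch '[[[0,0,0],[0,0,0],0],[[0,0,0],[0,0,0],0],[[0,0,0],[0,0,0],0],[[0,0,0],[0,0,0],0],[[0,0,0],[0,0,0],0],[[0,0,0],[0,0,0],0],[[0,0,0],[0,0,0],0],[[0,0,0],[0,0,0],0]]'
python3 lip.py t8
```

```text
local [150.5  75.7 174. ] z [-0.007 -0.766 -0.643] y [ 1.    -0.005 -0.004] j [-0.08  0.95  1.01  0.37  1.97 -1.11] F [0.35 0.2  0.88] t 6.8
few
time: 7.85
eef_pos: [0.6212, 0.083, 0.1736]
orientation: [-0.408, 0.242, 0.873, 0.11]
ft_force: [-0.9, -0.3, -0.4]
grip_width: 0.0005
gripper_force: 0.0
local [150.5  75.2 173.6] z [-0.007 -0.766 -0.643] y [ 1.    -0.005 -0.004] j [-0.08  0.95  1.01  0.37  1.97 -1.11] F [-0.73 -0.6  -0.38] t 7.85
few
```

```bash
sed -i 's/(105,120,50)/(105,70,30)/;s/,(125,255,255)/,(130,255,255)/' lip.py; python3 -m inch '[[[0,0,0],[0,0,0],0],[[0,0,0],[0,0,0],0],[[0,0,0],[0,0,0],0],[[0,0,0],[0,0,0],0]]'
python3 lip.py t9
```

```text
time: 8.4
eef_pos: [0.6212, 0.083, 0.1736]
orientation: [-0.408, 0.242, 0.873, 0.11]
ft_force: [0.2, -0.5, 0.1]
grip_width: 0.0005
gripper_force: 0.0
local [150.5  75.2 173.6] z [-0.007 -0.766 -0.643] y [ 1.    -0.005 -0.004] j [-0.08  0.95  1.01  0.37  1.97 -1.11] F [-0.37  0.43  0.13] t 8.4
theta (np.float64(0.0029129752379759566), np.float64(1.1300000000000001)) 70
```

```bash
python3 -m inch '[[[0,0,0],[0,0,0],0],[[0,0,0],[0,0,0],0]]'; python3 lip.py t10; python3 -c "
import cv2
cv2.imwrite('pics/t10c.png',cv2.resize(cv2.imread('pics/t10.png')[90:210,250:400],(750,600)))"
```

```text
time: 8.7
eef_pos: [0.6212, 0.083, 0.1736]
orientation: [-0.408, 0.242, 0.873, 0.11]
ft_force: [0.4, 0.6, -1.0]
grip_width: 0.0005
gripper_force: 0.4
local [150.6  75.2 173.6] z [-0.007 -0.766 -0.643] y [ 1.    -0.005 -0.004] j [-0.08  0.95  1.01  0.37  1.97 -1.11] F [ 0.78  0.04 -1.05] t 8.7
theta (np.float64(0.046614833334729155), np.float64(0.51)) 58
```

View pics/t10c.png

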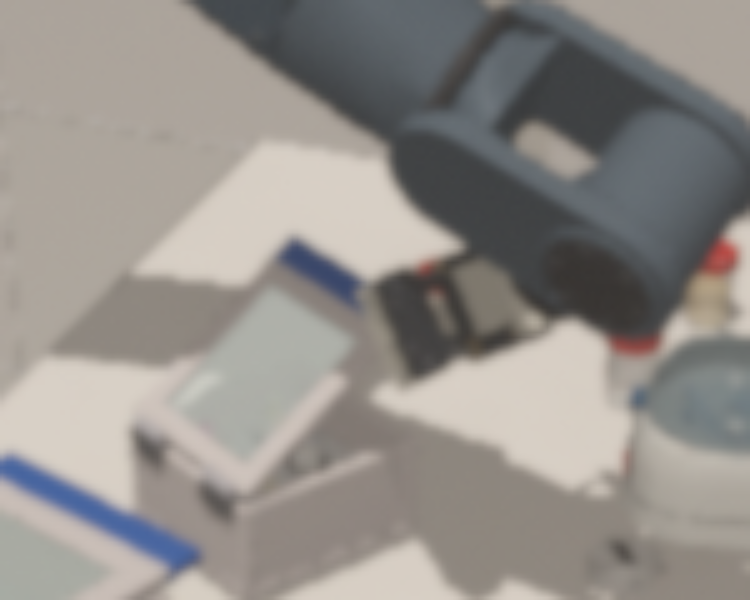

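The side crop shows the cover at about 0.55-0.6 rad with its lip corner (360,295) resting on the finger. The force reads down and forward, so it has landed. I'll hold to confirm.

```bash
python3 -m inch '[[[0,0,0],[0,0,0],0],[[0,0,0],[0,0,0],0],[[0,0,0],[0,0,0],0],[[0,0,0],[0,0,0],0]]'; python3 lip.py t11
python3 - <<'E'
from h import *
for th in(.5,.4,.3,.2,.15,.1,.05,0):
    r=158-3*max(0,1-th/.6);print(th,row(r*np.cos(th)+5*np.sin(th)+17.5-150.6,0,158*np.sin(th)-158*np.sin(.6)-5*np.cos(th)+5*np.cos(.6)))
E
```

```text
time: 9.25
eef_pos: [0.6212, 0.083, 0.1736]
orientation: [-0.408, 0.242, 0.873, 0.11]
ft_force: [0.7, 0.2, -1.0]
grip_width: 0.0005
gripper_force: 0.5
local [150.6  75.2 173.6] z [-0.007 -0.766 -0.643] y [ 1.    -0.005 -0.004] j [-0.08  0.95  1.01  0.37  1.97 -1.11] F [ 0.51  0.53 -0.99] t 9.25
theta (np.float64(0.046614833334729155), np.float64(0.51)) 58
0.5 [4.0, 6.0, -14.0]
0.4 [7.0, 12.0, -28.0]
0.3 [9.0, 15.0, -43.0]
0.2 [11.0, 18.0, -59.0]
0.15 [11.0, 19.0, -66.0]
0.1 [11.0, 19.0, -74.0]
0.05 [11.0, 19.0, -82.0]
0 [11.0, 19.0, -90.0]
```

Caught and static, with a steady load of about 1 N. Lowering at about 0.2 rad/s, and slower further down.

```bash
python3 -m inch '[[[1,1,-2],[0,0,0],0],[[1,2,-5],[0,0,0],0],[[2,4,-9],[0,0,0],0],[[3,5,-12],[0,0,0],0],[[4,7,-16],[0,0,0],0],[[5,9,-20],[0,0,0],0],[[6,10,-24],[0,0,0],0],[[7,11,-28],[0,0,0],0],[[7,12,-32],[0,0,0],0],[[8,13,-36],[0,0,0],0],[[8,14,-40],[0,0,0],0],[[9,14,-44],[0,0,0],0],[[9,15,-47],[0,0,0],0],[[10,16,-50],[0,0,0],0],[[10,16,-53],[0,0,0],0],[[10,16,-55],[0,0,0],0],[[10,16,-55],[0,0,0],0]]'; python3 lip.py t12
```

```text
time: 11.42
eef_pos: [0.6312, 0.0991, 0.1184]
orientation: [-0.408, 0.242, 0.873, 0.111]
ft_force: [1.2, 0.5, -2.2]
grip_width: 0.0003
gripper_force: 1.0
local [169.5  75.4 118.4] z [-0.007 -0.766 -0.643] y [ 1.    -0.005 -0.004] j [-0.06  1.04  0.98  0.38  1.91 -1.11] F [ 1.04  0.76 -2.24] t 11.425
theta (np.float64(0.07156773941677841), np.float64(1.44)) 46
```

```bash
python3 -m inch '[[[0,0,-2],[0,0,0],0],[[0,0,-4],[0,0,0],0],[[0,0,-6],[0,0,0],0],[[0,0,-8],[0,0,0],0],[[0,0,-10],[0,0,0],0],[[0,0,-12],[0,0,0],0],[[0,0,-14],[0,0,0],0],[[0,0,-16],[0,0,0],0],[[0,0,-18],[0,0,0],0],[[0,0,-20],[0,0,0],0],[[0,0,-22],[0,0,0],0],[[0,0,-23],[0,0,0],0],[[0,0,-24],[0,0,0],0],[[0,0,-24],[0,0,0],0],[[0,0,-24],[0,0,0],0]]'; python3 lip.py t13;  python3 -c "
import cv2
cv2.imwrite('pics/t13c.png',cv2.resize(cv2.imread('pics/t13.png')[110:230,250:400],(750,600)))"
```

```text
time: 13.35
eef_pos: [0.6312, 0.099, 0.0946]
orientation: [-0.408, 0.242, 0.873, 0.11]
ft_force: [1.7, 0.7, -2.0]
grip_width: 0.0004
gripper_force: 1.1
local [169.4  75.5  94.6] z [-0.007 -0.766 -0.643] y [ 1.    -0.005 -0.004] j [-0.06  1.07  0.98  0.38  1.88 -1.12] F [ 1.51  1.09 -2.01] t 13.35
theta (np.float64(0.03990536394357491), np.float64(1.56)) 40
```

View pics/t13c.png

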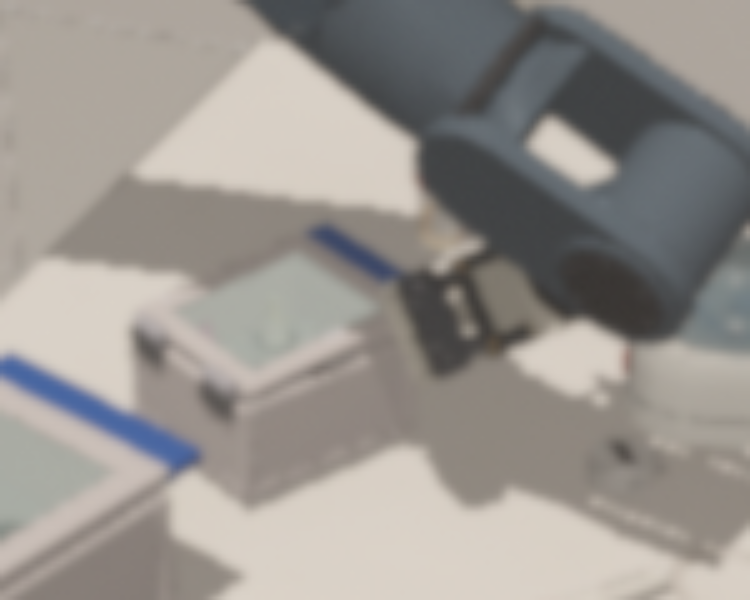

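The side crop shows the cover nearly level (a thin wedge gap at (330,370)), still on the finger. Lowering slowly to full shut.

```bash
python3 -m inch '[[[0,0,-1],[0,0,0],0],[[0,0,-2],[0,0,0],0],[[0,0,-3],[0,0,0],0],[[0,0,-4],[0,0,0],0],[[0,0,-5],[0,0,0],0],[[0,0,-6],[0,0,0],0],[[0,0,-7],[0,0,0],0],[[0,0,-8],[0,0,0],0],[[0,0,-8],[0,0,0],0],[[0,0,-8],[0,0,0],0]]'; python3 -c "
from h import *
loc()"
python3 -m inch '[[[0,0,-1],[0,0,0],0],[[0,0,-2],[0,0,0],0],[[0,0,-3],[0,0,0],0],[[0,0,-4],[0,0,0],0],[[0,0,-5],[0,0,0],0],[[0,0,-6],[0,0,0],0],[[0,0,-7],[0,0,0],0],[[0,0,-8],[0,0,0],0],[[0,0,-8],[0,0,0],0]]'; python3 -c "
from h import *
loc()"
```

```text
time: 14.65
eef_pos: [0.6312, 0.099, 0.0866]
orientation: [-0.408, 0.242, 0.873, 0.11]
ft_force: [0.9, 0.5, -2.2]
grip_width: 0.0004
gripper_force: 1.0
local [169.4  75.5  86.6] z [-0.007 -0.766 -0.643] y [ 1.    -0.005 -0.004] j [-0.06  1.08  0.98  0.38  1.88 -1.13] F [ 0.94  0.49 -2.23] t 14.65
time: 15.78
eef_pos: [0.6311, 0.099, 0.0786]
orientation: [-0.408, 0.242, 0.873, 0.11]
ft_force: [0.4, -0.2, -0.4]
grip_width: 0.0004
gripper_force: 0.0
local [169.4  75.4  78.6] z [-0.007 -0.766 -0.642] y [ 1.    -0.005 -0.004] j [-0.06  1.09  0.98  0.38  1.87 -1.13] F [ 0.07  0.48 -0.41] t 15.775
```

The load is gone, so the cover sits on the box. Moving clear: down a little, out sideways, then up.

```bash
python3 -m inch '[[[0,0,-3],[0,0,0],0],[[8,-5,-4],[0,0,0],0],[[25,-15,-4],[0,0,0],0],[[50,-30,-4],[0,0,0],0],[[60,-36,20],[0,0,0],0],[[60,-36,60],[0,0,0],0],[[60,-36,110],[0,0,0],0],[[60,-36,160],[0,0,0],0],[[60,-36,210],[0,0,0],0],[[60,-36,210],[0,0,0],0],[[60,-36,210],[0,0,0],0],[[60,-36,210],[0,0,0],0]]'
python3 - <<'E'
from h import *
loc();cv2.imwrite('pics/s14.png',np.vstack([cv2.resize(env.camera("side")[:,:,::-1][100:240,230:430],(428,300)),cv2.resize(env.camera("top")[:,:,::-1][120:260,100:300],(428,300))]))
E
```

```text
time: 17.27
eef_pos: [0.6911, 0.0628, 0.2869]
orientation: [-0.409, 0.242, 0.873, 0.11]
ft_force: [-0.5, 0.6, -0.3]
grip_width: 0.0005
gripper_force: 0.0
local [169.4 145.4 286.9] z [-0.008 -0.768 -0.641] y [ 1.    -0.005 -0.006] j [-0.1   1.04  0.56  0.46  2.31 -0.95] F [ 0.21 -0.76 -0.27] t 17.275
```

View pics/s14.png

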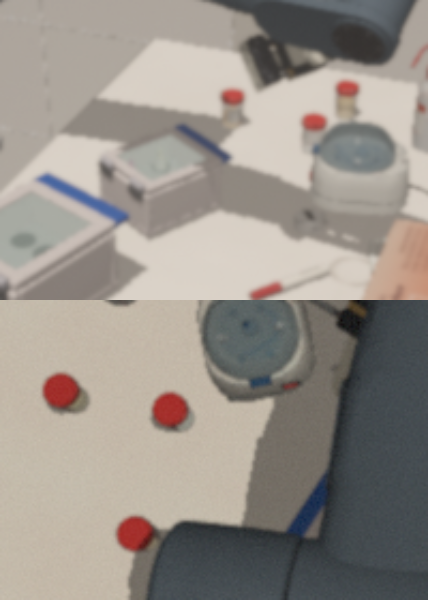

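The side view shows the cover flat on the box (lip at crop (178-230,128-158)), the cups where they stood and the arm clear above. Handing in.

```bash
python3 -c "
from cell import env
print(env.close_job())"
```

```text
the job is handed in; nothing more can be done
None
```

I tipped the small incubator's cover over from behind, caught it from underneath at about 0.6 rad and lowered it on the finger until it was shut. The arm is clear and the job was handed in at about 17 s; no verdict came back, but the last pictures show the cover flat and the cups in place, while the bottle, counter and marker were not re-checked.

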